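# Dispense stoppers from the hopper into the cup

## Robot

A 7-joint arm with a two-finger parallel gripper is mounted at the origin on a cart in front of the work surface, level with it; the furniture and walls round the work are solid. World frame = base frame: x ahead of the robot, y to its left, z up, the work surface at z = 0. Lengths are in m, angles in rad, forces in N, time in s.
With the tool pointing down it reaches from about 0.4 to 0.85 m from the base axis. Payload 4.5 kg.
Tool frame: the origin (TCP) lies at the centre of the arm's flange, where the gripper is bolted on; the fingertips stand 166 mm ahead of it and the grasp point (between the pads) lies 147 mm ahead of it (r.grip_depth is the distance from the TCP to the grasp point, in m); z points along the fingers, y is the line along which they close (so a half turn about z gives the same grasp; the last joint's range is limited). The gripper opens to 88 mm and grips with 3 to 60 N. Pads are 18 mm wide; open, the fingers measure 123 mm over their backs; the gripper's body (75 mm by 187 mm) begins 45 mm behind the grasp point.
Start: joints at [-1.14, 0.689, -0.195, 1.565, 0.157, 0.902, -0.215], TCP at [0.242, 0.576, 0.405] pointing down, gripper open.
Joint ranges: [-3.01, 3.01], [-0.46, 2.08], [-1.47, 1.51], [0.13, 2.56], [-1, 4.14], [0.04, 2.09], [-2.66, 2.66]. Speed limits (rad/s): [2.57, 2.57, 3.14, 3.14, 3.14, 3.14, 3.14].

## Interface

Orientations are given as a unit quaternion [x, y, z, w].
In Python, from plant import status, cams, r, finder gives the robot as it stands.
- The arm moves only by the tool play_rows, never from a script. Its argument "rows" is a list of rows, each a list of 7 numbers: the opening in per cent of the stroke, from 0 (shut) to 100 (fully open), then the shift along the tool's x, y, z in m, then the turn, a rotation vector about the tool's x, y, z in degrees. A call has 1 to 8 rows; each row shifts and turns the commanded pose from where the row before left it, along the tool's axes as they then stand; what a row does not reach is not made up. A row lasts 1/8 s, in which the tool goes at most 62.5 mm and 10.7 degrees, less where a joint would pass 70% of its speed; a pose out of reach is approached as far as the arm can. A call with a gripper value outside its range is refused whole. The fingers move at their own pace and stop on an object; "grip_force" is the grip in N (left out, the last holds). Time passes only in rows, so rows that do not move let the fingers close. It gives the time, the measured TCP pose, the force, the opening and the grip force at its end, in the units of the state.
- status.get_state(): the state, without advancing time (a new reading comes with each control period).
- cams.snapshot(name): name is "scene" or "top"; returns the picture (480x640x3 uint8, red, green, blue); there is no depth.
- cams.camera_params(name): a dict with "vfov" (degrees; the focal length in pixels is half the picture's height over the tangent of half this angle, whatever the lens; pixels are square), "cx", "cy" (the principal point, pixels), "R" (3x3) and "t" (3): a world point X has camera coordinates R X + t. Camera axes: x right, y down, z forward; pixel columns grow to the right and rows downward; lengths in m; the calibration is good to about 2 mm. A picture is of the moment at which its call begins. camera_params takes no time and is no camera call.
- r.finish_job(): hands the job in; it is judged then, once.
Trained networks look in the newest picture that a camera, given by its name, has taken for a name from the list of things; names that differ only in an ending like _2 or _b are one class to them, and where a whole thing is asked for, a point or a joint stands for the part that bears it (a point fixed in the world has none). Each returns a list of dicts, best first, with "score" (0 to 1); they miss things now and then, are a little off and sometimes report something else, mostly with a low value. They report only what shows in the picture. A call takes as long as a camera call. They do not tell look-alikes from the thing itself.
- finder.spot_in(camera, label): "at" ([x, y, z] in m, in the coordinates of the camera as it stood for that picture, good to about 4 mm: the middle of the surface that is visible of it).
- finder.regions_of(camera, label): "mask" (480x640 bool, what is visible of it).
The state is a dict: "clock": time; "q": joint angles; "qd": joint speeds; "joint_torque": joint torques, N m; "tool_pos": TCP position; "eef_rot": TCP orientation; "contact_force": force on the tool from outside, world axes, zero at the start; "moment": the same for the moment, N m; "opening": opening from 0.0 (shut) to 1.0 (fully open); "finger_force": force on a finger pad.
Only numpy, scipy, OpenCV 4.12 (cv2) and the standard library are available. Lean on these libraries where they do the work, as an engineer would, in place of code of your own. Each camera call takes 0.05 s, during which the arm holds its last target. There are 200 camera calls.

## Task

Two like bench hoppers hold rubber stoppers, and an open white cup stands under the outlet of one of them. Slide that hopper's shutter open by its upright knob so that all three of its stoppers drop into the cup, then slide the shutter fully shut again and let go. Leave the cup standing in its seat and keep the other hopper shut.

Things in the scene. Friction and masses are not known exactly. Their poses are not given: they have to be found in the camera images.
- shutter (a joint): Shutter of the hopper with the cup under it: a flat steel plate sliding level under the funnel. 0 m = fully shut (at its stop), grows as it is pulled out, 0.066 m = fully open (at its stop); all stoppers are out by about 55 mm. Slides with 1.5 N of friction, stays where left. The hopper is fixed: grey base 124 x 112 mm, plate at the back, round metal funnel 108 mm wide, top 190 mm above the worktop.
- shutter_knob (a point): Grip point in that shutter's upright round black knob, 20 mm wide, 40 mm high, on a 10 mm rod at the shutter's front end. It lies 197 mm above the worktop, 18 mm below the knob's top and, shut, 88 mm in front of the funnel's axis (34 mm clear of the funnel). Moves with the shutter. z axis up; x axis level, along the slide from knob to funnel: pull along -x to open, push along +x to shut.
- cup: Open white plastic cup, 74 mm across the foot, 88 mm across the rim, 80 mm high, standing in a low ring on the base plate, centred under the funnel. Origin at the centre of its underside, z axis up. Not fastened.
- stopper_1: One of the three stoppers to dispense: tapered black rubber stopper, 22 mm across the top, 19 mm across the bottom, 20 mm high, 12 g; origin at the centre of its narrow face. At the start it stands on the closed shutter inside the funnel.
- stopper_2: One of the three stoppers to dispense: tapered black rubber stopper, 22 mm across the top, 19 mm across the bottom, 20 mm high, 12 g; origin at the centre of its narrow face. At the start it stands on the closed shutter inside the funnel.
- stopper_3: One of the three stoppers to dispense: tapered black rubber stopper, 22 mm across the top, 19 mm across the bottom, 20 mm high, 12 g; origin at the centre of its narrow face. At the start it stands on the closed shutter inside the funnel.
- other_shutter (a joint): The shutter of the other, like hopper, which has no cup under it but holds stoppers too. Same values; 0 m = shut. To be left shut.
There are look-alikes about, which are no part of the job. What is shaped like the cup but blue, orange or turquoise is not meant.

How it is judged:
On the way:
1. all three stoppers have dropped into the cup (horizontal distance between each of stopper_1, stopper_2, stopper_3 and cup below 0.043 m and z of stopper_1 in the frame of cup between -0.005 and 0.08 m and z of stopper_2 in the frame of cup between -0.005 and 0.08 m and z of stopper_3 in the frame of cup between -0.005 and 0.08 m), for 0.1 s.
At the end, for the whole second after the job is handed in: All three stoppers lie at rest inside the cup, the cup stands upright (within 10 degrees) in its seat (within 15 mm of where it was), and the shutter over it is shut to within 8 mm (all of step 1 and linear speed of each of stopper_1, stopper_2, stopper_3, cup below 0.03 m/s and value of joint shutter below 0.008 m and angle between cup's own z axis and vertical below 0.17 rad and distance of cup from where it was at the start of the episode below 0.015 m); the robot touches nothing.
It fails at once if the other hopper's shutter is opened by more than 10 mm (value of joint other_shutter above 0.01 m).
It also fails if it takes over 32 s, if anything falls off the work surface, if the arm or the gripper's body presses on something with over 40 N, if the wrist force passes 120 N, or if a joint passes its speed limit or range.

## Working session

There is one attempt and no reset: what is moved stays moved. The work goes in short steps, Python scripts to look and compute and a tool call to move; the robot and the scene stay as the last step left them, time stands still between calls to the robot, and variables do not carry over. Pictures are saved under pics/ and viewed, at most 10 in all, crops included, and the job is handed in when it is done.

Besides the shell and the picture viewer there is one more tool, called as a command line: name --pt "numbers of a row" for each row, then --argument value for the rest. play_rows: Moves the arm, as the interface text tells. Its arguments: {"type":"object","properties":{"rows":{"type":"array","items":{"type":"array","items":{"type":"number"}}},"grip_force":{"type":"number"}},"required":["rows"]}

```bash
mkdir -p pics; cat > h.py <<'E'
import numpy as np,cv2
from plant import status,cams,r,finder
def snap(n,f):
    im=cams.snapshot(n); cv2.imwrite('pics/'+f,im[:,:,::-1]); return im
def w(n,p):
    c=cams.camera_params(n); return np.array(c['R']).T@(np.array(p)-np.array(c['t']))
def px(n,X):
    c=cams.camera_params(n); f=240/np.tan(np.radians(c['vfov']/2)); p=np.array(c['R'])@np.array(X)+np.array(c['t'])
    return c['cx']+f*p[0]/p[2],c['cy']+f*p[1]/p[2]
def ray(n,u,v,z):
    c=cams.camera_params(n); f=240/np.tan(np.radians(c['vfov']/2)); R=np.array(c['R']);o=-R.T@np.array(c['t'])
    d=R.T@np.array([(u-c['cx'])/f,(v-c['cy'])/f,1]); return o+d*(z-o[2])/d[2]
E
python3 - <<'E'
from h import *
a=snap('scene','s1.png');b=snap('top','t1.png')
for n in('scene','top'):
  for l in('shutter_knob','cup','shutter','stopper_1'):
    for d in finder.spot_in(n,l)[:5]:
      print(n,l,round(d['score'],2),w(n,d['at']).round(3),np.round(px(n,w(n,d['at']))))
s=status.get_state();print(s['tool_pos'],s['eef_rot'],s['clock'],s['opening'])
E
```

```text
scene shutter_knob 0.65 [0.523 0.204 0.111] [289. 212.]
scene cup 0.93 [ 0.453 -0.1    0.046] [349. 308.]
scene cup 0.92 [0.578 0.181 0.048] [311. 224.]
scene cup 0.72 [0.386 0.115 0.048] [271. 271.]
scene cup 0.67 [0.404 0.347 0.048] [226. 223.]
scene shutter 0.74 [0.522 0.199 0.106] [291. 214.]
top shutter_knob 0.67 [0.537 0.205 0.109] [249. 221.]
top cup 0.74 [ 0.457 -0.113  0.007] [399. 267.]
top cup 0.48 [0.588 0.169 0.068] [269. 201.]
top shutter 0.98 [0.54  0.205 0.103] [249. 220.]
top stopper_1 0.7 [0.54  0.205 0.109] [249. 219.]
top stopper_1 0.67 [0.606 0.221 0.133] [240. 185.]
top stopper_1 0.64 [0.596 0.195 0.13 ] [253. 190.]
top stopper_1 0.57 [0.587 0.215 0.13 ] [244. 194.]
[0.24150417 0.57643838 0.40470122] [ 1.97074344e-01  9.80388547e-01 -9.37512254e-06 -1.38118851e-05] 0.5 0.9986888656467839
```

View pics/s1.png

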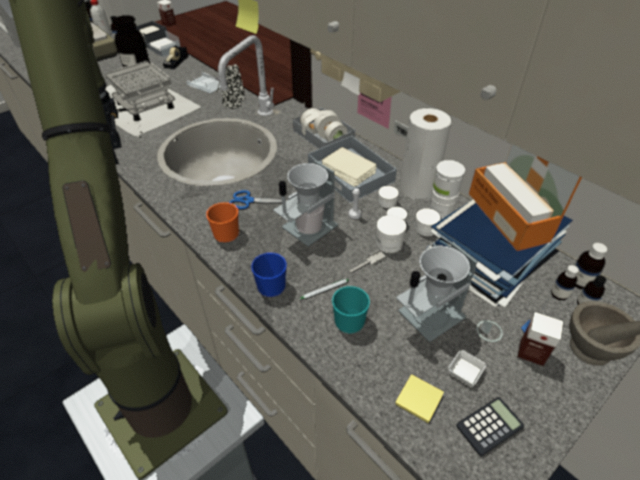

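View pics/t1.png

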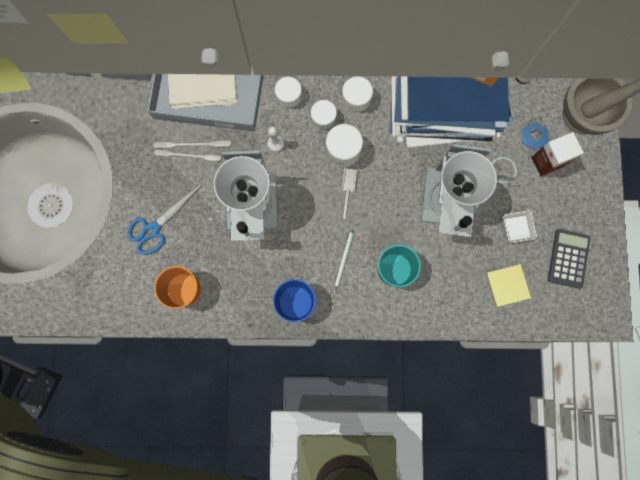

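The top view shows hopper L with its funnel at (242,184) and knob at (242,228), and hopper R with its funnel at (468,179) and knob at (465,222). In the scene view L, at (308,200), seems to have a white cup under it. I'll enlarge to confirm and measure.

```bash
python3 - <<'E'
from h import *
s=cv2.imread('pics/s1.png');t=cv2.imread('pics/t1.png')
R=lambda i:cv2.resize(i,(400,400),interpolation=cv2.INTER_CUBIC)
cv2.imwrite('pics/c1.png',np.hstack([R(s[150:250,260:360]),R(t[150:250,200:300])]))
cv2.imwrite('pics/c2.png',R(s[240:340,390:490]))
for n,u,v,z in[('top',242,228,.215),('top',242.5,184,.19),('top',465.5,222,.215),('top',468,179,.19),('scene',282,183,.215),('scene',283,188,.197),('scene',308,176,.19)]:print(n,u,v,ray(n,u,v,z).round(4))
for n in('scene','top'):print(-np.array(cams.camera_params(n)['R']).T@cams.camera_params(n)['t'])
E
```

```text
top 242 228 [0.5039 0.2054 0.215 ]
top 242.5 184 [0.5941 0.2102 0.19  ]
top 465.5 222 [ 0.5197 -0.2112  0.215 ]
top 468 179 [ 0.6087 -0.2244  0.19  ]
scene 282 183 [0.5071 0.2061 0.215 ]
scene 283 188 [0.5098 0.2072 0.197 ]
scene 308 176 [0.5955 0.2091 0.19  ]
[-0.05543122 -0.56850914  0.95938767]
[0.3095353  0.06138809 1.35307728]
```

View pics/c1.png

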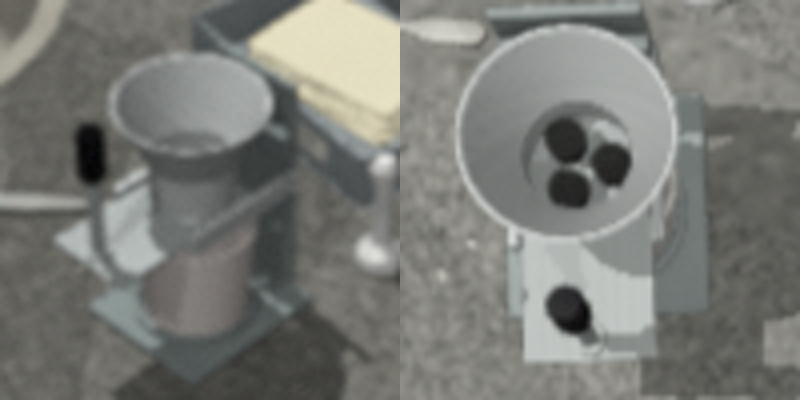

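View pics/c2.png

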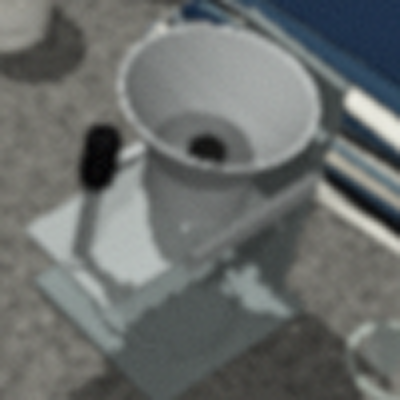

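The crops settle it: the left hopper has the whitish cup on its base at scene (308,215), and the right hopper's base is bare. The knob grip point is at about (0.508, 0.206, 0.197), with the slide along about +x. I'll turn the tool first, then travel at the current height.

play_rows --pt "100 0 0 0 0 0 -7.9" --pt "100 0 0 0 0 0 -7.9" --pt "100 0 0 0 0 0 -7.9" --pt "100 -0.03 -0.04 0 0 0 0" --pt "100 -0.03 -0.04 0 0 0 0" --pt "100 -0.03 -0.04 0 0 0 0" --pt "100 -0.03 -0.04 0 0 0 0" --pt "100 -0.03 -0.04 0 0 0 0" --grip_force 15

```text
clock: 1.5
tool_pos: [0.3958, 0.3777, 0.4049]
eef_rot: [-0.008, 1.0, 0.0, 0.0]
contact_force: [1.6, 0.1, -0.0]
opening: 0.999
finger_force: 0.0
```

play_rows --pt "100 -0.022 -0.035 0 0 0 0" --pt "100 -0.022 -0.035 0 0 0 0" --pt "100 -0.022 -0.035 0 0 0 0" --pt "100 -0.022 -0.035 0 0 0 0" --pt "100 -0.021 -0.034 0 0 0 0" --pt "100 0 0 0 0 0 0" --pt "100 0 0 0 0 0 0"

```text
clock: 2.38
tool_pos: [0.5065, 0.2075, 0.4048]
eef_rot: [-0.009, 1.0, 0.001, -0.0]
contact_force: [0.3, -0.4, 0.2]
opening: 0.996
finger_force: 0.0
```

```bash
python3 - <<'E'
from h import *
s=status.get_state();print(s['tool_pos'],s['eef_rot'],s['clock'])
a=snap('scene','s2.png');b=snap('top','t2.png')
R=lambda i:cv2.resize(i[:,:,::-1],(400,400),interpolation=cv2.INTER_CUBIC)
cv2.imwrite('pics/c3.png',np.hstack([R(a[120:240,240:360]),R(b[150:270,180:300])]))
E
```

```text
[0.50648839 0.20746074 0.40482656] [-8.64198890e-03  9.99962529e-01  5.02352968e-04 -6.45400672e-05] 2.375
```

View pics/c3.png

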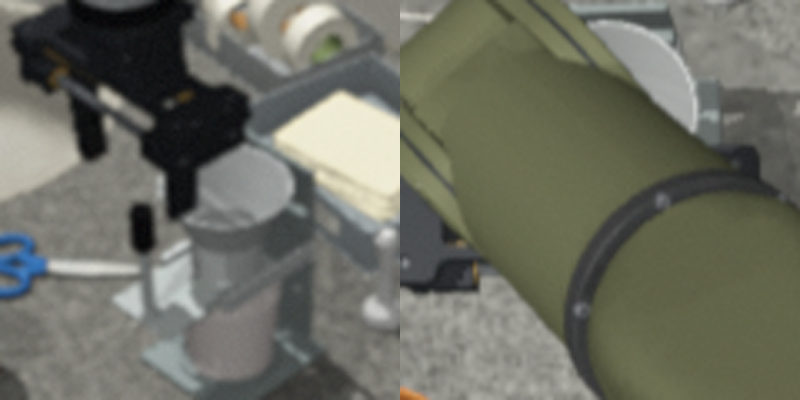

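The fingers sit above and on either side of the knob (crop 142,228), clear of the funnel. I'll descend 61 mm and close.

play_rows --pt "100 0 0 0.016 0 0 0" --pt "100 0 0 0.016 0 0 0" --pt "100 0 0 0.016 0 0 0" --pt "100 0 0 0.013 0 0 0" --pt "100 0 0 0 0 0 0" --pt "40 0 0 0 0 0 0" --pt "40 0 0 0 0 0 0"

```text
clock: 3.35
tool_pos: [0.507, 0.2071, 0.3443]
eef_rot: [-0.008, 1.0, 0.0, 0.001]
contact_force: [-0.2, 0.3, -0.5]
opening: 0.799
finger_force: 0.0
```

play_rows --pt "0 0 0 0 0 0 0" --pt "0 0 0 0 0 0 0" --pt "0 0 0 0 0 0 0" --pt "0 0 0 0 0 0 0" --grip_force 20

```text
clock: 3.85
tool_pos: [0.5068, 0.2068, 0.3437]
eef_rot: [-0.008, 1.0, 0.0, -0.0]
contact_force: [-0.9, -0.8, 1.0]
opening: 0.339
finger_force: 0.0
```

play_rows --pt "0 0 0 0 0 0 0" --pt "0 0 0 0 0 0 0" --pt "0 0 0 0 0 0 0" --pt "0 0 0 0 0 0 0"

```text
clock: 4.35
tool_pos: [0.5068, 0.2077, 0.3438]
eef_rot: [-0.009, 1.0, 0.001, 0.0]
contact_force: [-0.8, 4.5, -2.1]
opening: 0.22
finger_force: 20.0
```

Gripped: 19.4 mm opening, 20 N. Pulling open.

play_rows --pt "0 0.006 0 0 0 0 0" --pt "0 0.008 0 0 0 0 0" --pt "0 0.008 0 0 0 0 0" --pt "0 0.008 0 0 0 0 0" --pt "0 0 0 0 0 0 0"

```text
clock: 4.97
tool_pos: [0.4755, 0.2063, 0.3438]
eef_rot: [-0.009, 1.0, -0.0, -0.001]
contact_force: [-1.8, 3.4, -1.8]
opening: 0.214
finger_force: 20.0
```

play_rows --pt "0 0.008 0 0 0 0 0" --pt "0 0.008 0 0 0 0 0" --pt "0 0.008 0 0 0 0 0" --pt "0 0.008 0 0 0 0 0" --pt "0 0.001 0 0 0 0 0" --pt "0 0 0 0 0 0 0" --pt "0 0 0 0 0 0 0" --pt "0 0 0 0 0 0 0"

```text
clock: 5.98
tool_pos: [0.4437, 0.2049, 0.3437]
eef_rot: [-0.008, 1.0, -0.001, -0.0]
contact_force: [-1.8, -5.9, 4.1]
opening: 0.219
finger_force: 20.0
```

```bash
python3 - <<'E'
from h import *
a=snap('scene','s3.png');b=snap('top','t3.png')
R=lambda i:cv2.resize(i[:,:,::-1],(400,400),interpolation=cv2.INTER_CUBIC)
cv2.imwrite('pics/c4.png',np.hstack([R(a[140:240,250:350]),R(b[150:250,200:300])]))
for n in('scene','top'):
  for d in finder.spot_in(n,'stopper_1')[:6]:print(n,round(d['score'],2),w(n,d['at']).round(3),np.round(px(n,w(n,d['at']))))
E
```

```text
top 0.64 [0.61  0.226 0.032] [244. 194.]
```

View pics/c4.png

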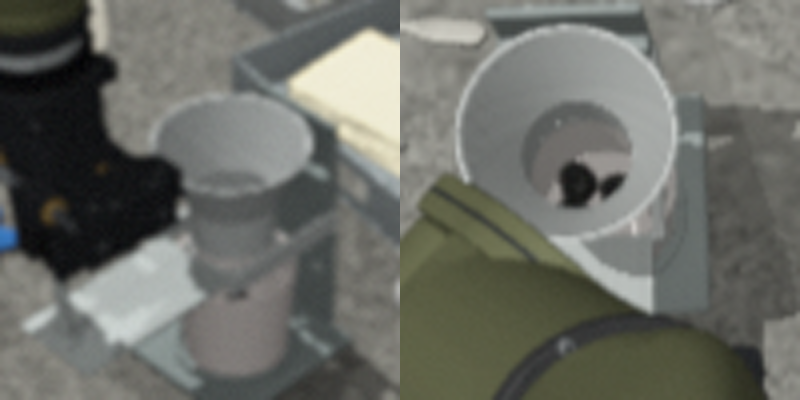

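The shutter is open. Through the outlet in the top view, two stoppers show in the cup at about crop (575,185) and (612,185). A dark spot shows at the cup rim in the scene view, at (309,213). I'll pull the last 3 mm and look closer for the third.

play_rows --pt "0 0.003 0.001 0 0 0 0" --pt "0 0 0 0 0 0 0" --pt "0 0 0 0 0 0 0"

```text
clock: 6.55
tool_pos: [0.4414, 0.205, 0.3437]
eef_rot: [-0.007, 1.0, -0.002, 0.0]
contact_force: [-0.4, -7.2, 5.0]
opening: 0.219
finger_force: 20.0
```

```bash
python3 - <<'E'
from h import *
a=snap('scene','s4.png');b=snap('top','t4.png')
R=lambda i,k:cv2.resize(i[:,:,::-1],(400,400),interpolation=cv2.INTER_CUBIC)
cv2.imwrite('pics/c5.png',np.hstack([R(a[190:240,285:335],8),R(b[170:210,225:265],8)]))
for z in(.03,.06,.085,.1):print(ray('scene',309,213,z).round(3))
print([np.round(px('scene',(.595,.2095,z))) for z in(.005,.085,.1,.12)])
E
```

```text
[0.617 0.235 0.03 ]
[0.595 0.209 0.06 ]
[0.577 0.187 0.085]
[0.566 0.174 0.1  ]
[array([309., 227.]), array([309., 206.]), array([309., 202.]), array([308., 197.])]
```

View pics/c5.png

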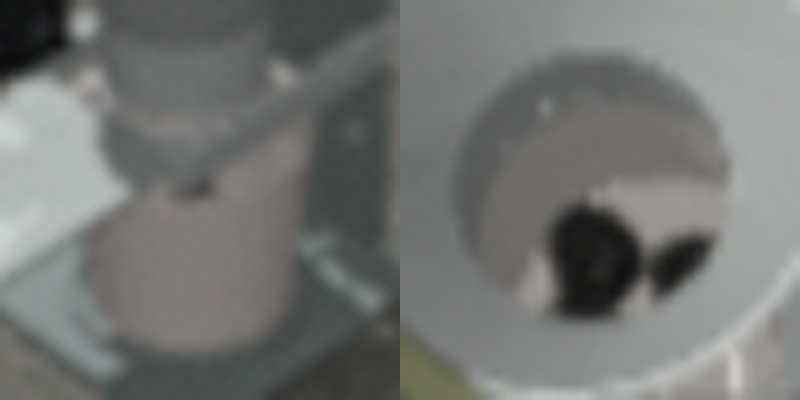

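The two dark blobs triangulate to about (0.606, 0.222, z≈0.04), which is inside the cup. The dark spot in the scene view lies on the same ray. Nothing is left in the outlet that I can see. I'll push the shutter shut, then check that the funnel is empty.

play_rows --pt "0 -0.006 -0.001 0 0 0 0" --pt "0 -0.01 0 0 0 0 0" --pt "0 -0.01 0 0 0 0 0" --pt "0 -0.01 0 0 0 0 0" --pt "0 -0.01 0 0 0 0 0" --pt "0 -0.01 0 0 0 0 0" --pt "0 -0.006 0 0 0 0 0" --pt "0 -0.004 0 0 0 0 0"

```text
clock: 7.65
tool_pos: [0.5069, 0.2078, 0.3437]
eef_rot: [-0.009, 1.0, 0.001, -0.0]
contact_force: [-7.6, 0.9, 5.1]
opening: 0.221
finger_force: 20.0
```

play_rows --pt "0 -0.001 0 0 0 0 0" --pt "0 0 0 0 0 0 0"

```text
clock: 7.9
tool_pos: [0.507, 0.2078, 0.3437]
eef_rot: [-0.009, 1.0, 0.001, -0.001]
contact_force: [-4.1, 2.7, 1.4]
opening: 0.221
finger_force: 20.0
```

Back at the shut position and against the stop. Releasing, rising and backing off.

play_rows --pt "30 0 0 0 0 0 0" --pt "100 0 0 0 0 0 0" --pt "100 0 0 0 0 0 0" --pt "100 0 0 0 0 0 0" --pt "100 0 0 -0.02 0 0 0" --pt "100 0 0 -0.03 0 0 0" --pt "100 0 0 -0.04 0 0 0" --pt "100 0 0 -0.04 0 0 0"

```text
clock: 8.9
tool_pos: [0.5077, 0.2067, 0.4749]
eef_rot: [-0.008, 1.0, -0.0, -0.0]
contact_force: [0.6, 0.2, 0.3]
opening: 0.997
finger_force: 0.0
```

play_rows --pt "100 0.02 0.04 0 0 0 0" --pt "100 0.02 0.04 0 0 0 0" --pt "100 0.02 0.04 0 0 0 0" --pt "100 0.02 0.04 0 0 0 0" --pt "100 0.02 0.04 0 0 0 0" --pt "100 0 0 0 0 0 0" --pt "100 0 0 0 0 0 0"

```text
clock: 9.78
tool_pos: [0.4049, 0.4045, 0.4735]
eef_rot: [-0.008, 1.0, -0.001, 0.0]
contact_force: [0.9, -1.1, -0.0]
opening: 1.001
finger_force: 0.0
```

```bash
python3 - <<'E'
from h import *
a=snap('scene','s5.png');b=snap('top','t5.png')
R=lambda i:cv2.resize(i[:,:,::-1],(400,400),interpolation=cv2.INTER_CUBIC)
cv2.imwrite('pics/c6.png',np.hstack([R(a[150:250,260:360]),R(b[150:250,200:300])]))
for n in('scene','top'):
  for d in finder.spot_in(n,'stopper_1')[:6]:print(n,round(d['score'],2),w(n,d['at']).round(3))
E
```

```text
(no output)
```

View pics/c6.png

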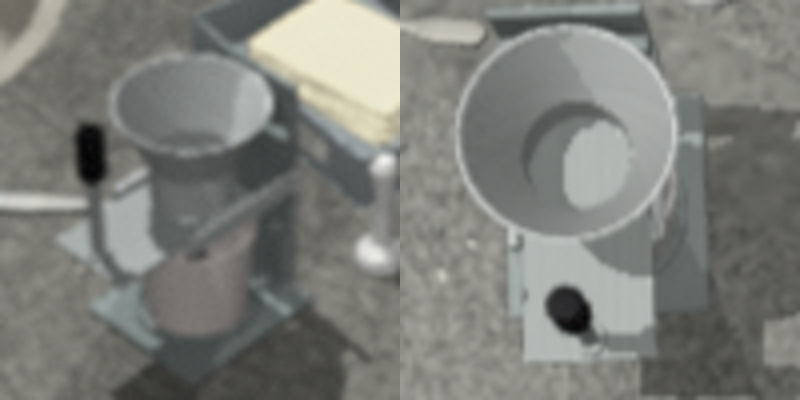

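The funnel is empty and the knob is back at its starting pixels. The cup is unmoved in its seat, and no stoppers lie outside it. Handing in.

```bash
python3 -c "
from plant import r
print(r.finish_job())"
```

```text
the job is handed in; nothing more can be done
None
```

I opened the left hopper's shutter fully, pushed it shut again and let go, then handed the job in (no verdict returned): its funnel is empty, the cup still stands in its seat, and the other hopper was not touched, though I saw only two of the three stoppers in the cup and infer the third.

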